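Fit the back to a small picture frame and hold it to the fence for screwing

ROBOT

A 6-joint arm with a two-finger parallel gripper is mounted at the origin on a cart in front of the work surface, level with it; the furniture and walls round the work are solid. World frame = base frame: x ahead of the robot, y to its left, z up, the work surface at z = 0. Lengths are in m, angles in rad, forces in N, time in s.
With the tool pointing down it reaches from about 0.4 to 0.825 m from the base axis. Payload 7 kg.
Tool frame: the origin (TCP) lies at the very end of the fingers, on their centre line; the grasp point (between the pads) lies 19 mm behind it; z points along the fingers, y is the line along which they close (so a half turn about z gives the same grasp; the last joint's range is limited). The gripper opens to 88 mm and grips with 3 to 60 N. Pads are 19 mm wide; open, the fingers measure 130 mm over their backs; the gripper's body (78 mm by 193 mm) begins 47 mm behind the grasp point.
Start: joints at [1.433, 0.359, 0.012, 0, -1.224, -0.288], TCP at [0.279, 0.615, 0.227] pointing down, gripper open.
Joint ranges: [-3.07, 3.07], [-1.43, 2.12], [-1.02, 1.25], [-3.03, 1.67], [-3.05, -0], [-3.03, 3.03]. Speed limits (rad/s): [2.39, 2.39, 3.01, 3.14, 3.14, 3.14].

INTERFACE

Orientations are given as [roll, pitch, yaw] about the fixed x, y, z axes, in that order (R = Rz(yaw) Ry(pitch) Rx(roll)).
In Python, from station import arm gives the robot as it stands. The module is installed in compiled form; this text tells all that it offers.
- The arm moves only by the shell command python3 -m crank 'ROWS' [FORCE]. ROWS is JSON, a list of rows, each an object of numbers: "dx", "dy", "dz": the shift along the world's x, y, z in m; "twist": the turn about the world's z in degrees; "grip": the opening, from -1 (shut) to 1 (fully open). A call has exactly 5 rows; each row is the pose to reach, as a shift and turn from the pose commanded when the call began; what a row does not reach only later rows make up. A row lasts 1/12 s, in which the tool goes at most 41.7 mm and 7.16 degrees, less where a joint would pass 70% of its speed; a pose out of reach is approached as far as the arm can. A call with a gripper value outside its range is refused whole. The fingers move at their own pace and stop on an object; FORCE is the grip in N (left out, the last holds). Time passes only in rows, so rows that repeat a pose let the fingers close, or fill a call up. It gives the time, the measured TCP pose, the force, the opening and the grip force at its end, in the units of the state.
- arm.get_state(): the state, without advancing time (a new reading comes with each control period).
- arm.grab_frame(name): name is "scene" or "top"; returns the picture (384x512x3 uint8, red, green, blue); there is no depth.
- arm.get_calibration(name): a dict with "fx", "fy", "cx", "cy" (pixels), "k1" (the pictures are not rectified: a ray, as slopes to the right and down, at radius r is drawn at 1 + k1 r^2 times it, then the intrinsics apply), "cam_to_world" (4x4, takes a point from camera to world coordinates). Camera axes: x right, y down, z forward; pixel columns grow to the right and rows downward; lengths in m; the calibration is good to about 2 mm. A picture is of the moment at which its call begins. get_calibration takes no time and is no camera call.
- arm.job_done(): hands the job in; it is judged then, once.
The state is a dict: "t": time; "q": joint angles; "qd": joint speeds; "joint_efforts": joint torques, N m; "eef_pos": TCP position; "ee_rot": TCP orientation; "force": force on the tool from outside, world axes, zero at the start; "moment": the same for the moment, N m; "width": finger opening in m; "gripper_force": force on a finger pad.
Only numpy, scipy, OpenCV 4.12 (cv2) and the standard library are available. Lean on these libraries where they do the work, as an engineer would, in place of code of your own. Each camera call takes 0.05 s, during which the arm holds its last target. There are 200 camera calls.

TASK

Fit the back to the small picture frame that lies face down on the worktop: take the hardboard back by its cleat, lay it in the frame's rebate and press it down firmly, with about 10 N, so that it lies level on the ledge. Then bring frame and back against the cork-faced fence, a whole long side flush on the cork, and finish while still pushing it there with a steady force of likewise about 10 N, without letting go, so that a colleague can drive the screws. Leave the screwdriver and the screw box where they are.

Things in the scene. Friction and masses are not known exactly. Their poses are not given: they have to be found in the camera images.
- cleat_mid (a point): Centre of the pale wooden cleat (70 x 20 x 24 mm: its x, y, z) on top of the loose hardboard back, 16 mm above the back's underside and 12 mm below the cleat's top; the cleat stands on the middle of the board, along its length. Axes are those of the back, z up. It starts flat on the worktop, cleat upward.
- panel_under (a point): Centre of the underside of the same back, a dark brown board 104 x 74 x 4 mm (x, y, z), 0.1 kg; axes as cleat_mid, 16 mm below it. Either way round is right in the frame.
- frame_mid (a point): Centre of the small loose picture frame, half-way up its 22 mm height (11 mm above the worktop). It lies face down, gilt below, bare wood on top: outside 150 x 120 mm, x along its long sides; about 0.3 kg. The rails' upper part, which walls the rebate, is 20 mm thick.
- frame_seat (a point): Centre of the rebate at the height of its ledge, 1 mm below frame_mid, axes as there; panel_under comes here when the back is seated. The rebate, open at the top, is 110 x 80 mm and 12 mm deep (3 mm of play all round the back). The ledge is 10 mm wide, 10 mm above the worktop, round a 90 x 60 mm opening.
- small_frame: The same picture frame; origin at the centre of its underside, axes as frame_mid.
- fence: The fence: a fixed, rigid pale batten 220 mm long (its x) and 26 mm high, screwed to the worktop; origin at mid-length on the worktop. Its cork face looks to its +y (to the robot's left) and lies 18.5 mm from the origin, so the frame's centre is 78.5 mm from the origin along the fence's y when its long side bears on the cork.
- screwdriver: Screwdriver with a red handle, 202 mm long, lying behind the work; leave alone.
- screw_box: Small clear open box holding a little heap of brass screws, 51 x 66 mm, 35 mm high, beside the work; leave alone.

How it is judged:
On the way:
1. before the frame is pushed to the fence, the back lies level on the rebate's ledge and is pressed down on it with more than 5 N (contact force between back_panel and small_frame above 5 N and contact force between small_frame and fence below 3 N and horizontal distance between panel_under and frame_seat below 0.006 m and z of panel_under in the frame of frame_seat below 0.002 m and angle between panel_under's own z axis and vertical below 0.03 rad), for 0.2 s.
At the end, for the whole second after the job is handed in: A long side of the flat-lying frame bears on the fence's cork (square to 0.025 rad, middles within 35 mm along it), pushed by the robot with a steady 4 to 25 N; the back lies level (0.03 rad) on the ledge within 2 mm in height and 6 mm of centre; nothing moves (contact force between small_frame and fence between 4 and 25 N and angle between the x axis of frame_mid and the x axis of fence, either way round below 0.025 rad and y of frame_mid in the frame of fence between 0.075 and 0.082 m and x of frame_mid in the frame of fence between -0.035 and 0.035 m and height (world z) of frame_mid below 0.0135 m and angle between each of frame_mid, panel_under's own z axis and vertical below 0.03 rad and horizontal distance between panel_under and frame_seat below 0.006 m and z of panel_under in the frame of frame_seat below 0.002 m and linear speed of small_frame below 0.01 m/s); the arm keeps its last pose, push and grip.
It fails at once if the screwdriver or the screw box was moved by more than 20 mm (distance of any of screwdriver, screw_box from where it was at the start of the episode above 0.02 m).
It fails at once if the frame was rammed into the fence with more than 60 N (contact force between small_frame and fence above 60 N).
It also fails if it takes over 58 s, if anything falls off the work surface, if the arm or the gripper's body presses on something with over 40 N, if the wrist force passes 120 N, or if a joint passes its speed limit or range.

## Working session

There is one attempt and no reset: what is moved stays moved. The work goes in short steps, Python scripts to look and compute and a shell command to move; the robot and the scene stay as the last step left them, time stands still between calls to the robot, and variables do not carry over. Pictures are saved under pics/ and viewed, at most 10 in all, crops included, and the job is handed in when it is done.

```bash
mkdir -p pics
python3 - <<'E'
from station import arm
import cv2
for n in("scene","top"):
    im=arm.grab_frame(n); cv2.imwrite(f"pics/{n}0.png",im[:,:,::-1])
    print(n,arm.get_calibration(n))
print(arm.get_state())
E
```

```text
scene {'fx': 457.20796451322445, 'fy': 457.20796451322445, 'cx': 249.8853330880611, 'cy': 191.8371277577771, 'k1': -0.11550274516301105, 'cam_to_world': array([[ 0.57004458, -0.49763694,  0.65376345,  0.04114234],
       [-0.82136183, -0.36486342,  0.43845117, -0.56956978],
       [ 0.02034487, -0.78691306, -0.6167284 ,  0.65935659],
       [ 0.        ,  0.        ,  0.        ,  1.        ]])}
top {'fx': 421.39765723109093, 'fy': 421.39765723109093, 'cx': 254.0479621325207, 'cy': 192.69433392067901, 'k1': -0.07914029284777058, 'cam_to_world': array([[-0.02580728, -0.99176792,  0.12542078,  0.56767738],
       [-0.9996243 ,  0.02676099,  0.00592488, -0.15789263],
       [-0.00923249, -0.12522076, -0.99208595,  0.89918608],
       [ 0.        ,  0.        ,  0.        ,  1.        ]])}
{'t': 0.1, 'q': array([ 1.43310683e+00,  3.59329892e-01,  1.11961022e-02, -2.86118949e-04,
       -1.22410832e+00, -2.88067113e-01]), 'qd': array([-0.00067141, -0.00073759,  0.00219364,  0.00231108,  0.00085012,
       -0.00119688]), 'joint_efforts': array([-4.98441714e-04, -5.84163415e+01,  2.93754619e+01,  7.01569185e+00,
        1.02201873e-02, -4.31681144e-05]), 'eef_pos': array([0.27865694, 0.61434191, 0.22573082]), 'ee_rot': array([ 3.14013002e+00, -1.52877333e-04, -4.25853913e-01]), 'force': array([-1.21784727, -0.15616112, -0.3489441 ]), 'moment': array([ 0.01023346, -0.02112635, -0.00636563]), 'gripper_force': 0.0, 'width': 0.08760459204670014}
```

View pics/top0.png

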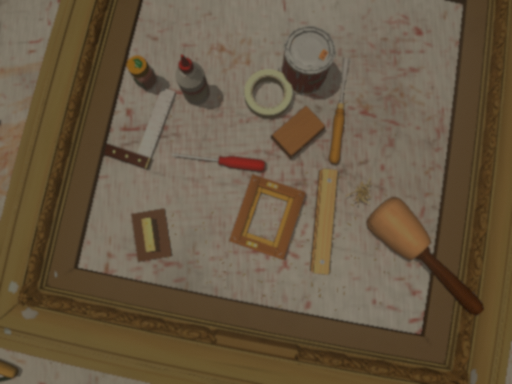

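View pics/scene0.png

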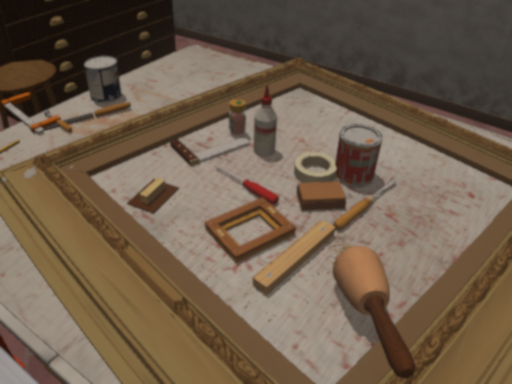

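Top view: back around (151,235) with the cleat at (150,235), frame around (268,216), fence around (323,220), screwdriver (225,161), and the screw heap in its clear box near (362,194). I'll measure them with masks.

```bash
cat > h.py <<'E'
import numpy as np, cv2
from station import arm
def rays(n,px):
    c=arm.get_calibration(n); K=np.array([[c["fx"],0,c["cx"]],[0,c["fy"],c["cy"]],[0,0,1]])
    u=cv2.undistortPoints(np.float64(px).reshape(-1,1,2),K,np.array([c["k1"],0,0,0.]))[:,0]
    T=c["cam_to_world"]; return T[:3,3],np.c_[u,np.ones(len(u))]@T[:3,:3].T
def plane(n,px,z):
    o,d=rays(n,px); return (o+d*((z-o[2])/d[:,2])[:,None])[:,:2]
def blob(hsv,lo,hi,roi,close=1):
    m=cv2.inRange(hsv,np.array(lo),np.array(hi)); r=np.zeros_like(m); x0,y0,x1,y1=roi; r[y0:y1,x0:x1]=m[y0:y1,x0:x1]
    r=cv2.morphologyEx(r,cv2.MORPH_CLOSE,np.ones((close,close)))
    cs,_=cv2.findContours(r,cv2.RETR_EXTERNAL,cv2.CHAIN_APPROX_NONE); c=max(cs,key=cv2.contourArea); return r,c[:,0]
def rect(n,c,z):
    w=plane(n,c,z); (cx,cy),(a,b),t=cv2.minAreaRect((w*1000).astype(np.float32))
    if a<b: a,b,t=b,a,t+90
    t=(t+90)%180-90
    return dict(c=(round(cx/1000,4),round(cy/1000,4)),size=(round(a,1),round(b,1)),long_deg=round(t,1))
E
python3 - <<'E'
import cv2
im=cv2.imread("pics/top0.png"); h=cv2.cvtColor(im,cv2.COLOR_BGR2HSV)
for p in [(268,182),(240,210),(288,215),(250,236),(323,220),(323,190),(313,230),(140,225),(165,240),(150,235),(268,216),(200,220),(305,190),(242,163)]: print(p,h[p[1],p[0]])
cv2.imwrite("pics/c0.png",cv2.resize(im[140:290,110:390],None,fx=2.8,fy=2.8,interpolation=cv2.INTER_CUBIC))
E
```

```text
(268, 182) [ 19 148 122]
(240, 210) [ 13 135 113]
(288, 215) [ 16 163 114]
(250, 236) [ 19 162 137]
(323, 220) [ 18 130 137]
(323, 190) [ 21 126 136]
(313, 230) [ 15  76 108]
(140, 225) [ 13 131  84]
(165, 240) [ 13 131  82]
(150, 235) [ 27 110 135]
(268, 216) [ 17  49 130]
(200, 220) [ 19  48 127]
(305, 190) [ 14  70 121]
(242, 163) [  3 196 130]
```

View pics/c0.png

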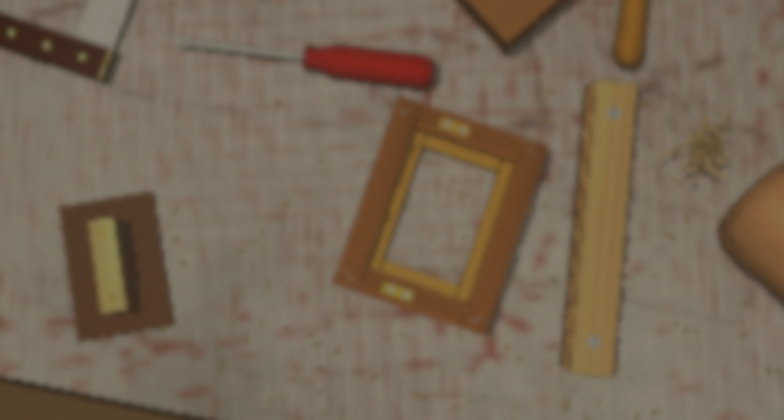

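The crop shows the back (118,265) with its cleat at (108,265), frame corners at (400,98), (546,145), (488,332) and (335,285), the fence from (610,85) to (590,375), and the screws at (708,148).

Run:
```python
from h import *
im=cv2.imread("pics/top0.png"); h=cv2.cvtColor(im,cv2.COLOR_BGR2HSV)
r,f=blob(h,(5,95,60),(24,255,255),(225,170,309,262),3); print("frame",rect("top",f,.022))
# hole: rim
cs,hi=cv2.findContours(r,cv2.RETR_CCOMP,cv2.CHAIN_APPROX_NONE)
ho=max([c for c,k in zip(cs,hi[0]) if k[3]>=0],key=cv2.contourArea)[:,0]; print("hole",rect("top",ho,.010))
r,f=blob(h,(5,90,60),(30,255,255),(304,160,345,280),3); print("fence",rect("top",f,.026))
r,f=blob(h,(0,90,40),(35,255,255),(125,200,180,265),7); print("back",rect("top",f,.004))
r,f=blob(h,(22,80,110),(35,255,255),(135,210,165,258),3); print("cleat",rect("top",f,.028))
r,f=blob(h,(0,150,60),(8,255,255),(180,140,280,180),3); print("handle",rect("top",f,.012))
r,f=blob(h,(15,75,60),(35,255,255),(350,178,376,210),5); print("screws",rect("top",f,.005))
s=cv2.imread("pics/scene0.png"); g=cv2.cvtColor(s,cv2.COLOR_BGR2HSV)
r,f=blob(g,(22,80,100),(35,255,255),(130,170,175,205),3); print("cleat scene",rect("scene",f,.022))
r,f=blob(g,(0,90,30),(35,255,255),(120,165,185,215),7); print("back scene",rect("scene",f,.003))
```

```text
frame {'c': (0.6339, -0.1821), 'size': (171.2, 127.9), 'long_deg': -18.1}
hole {'c': (0.6285, -0.1784), 'size': (92.3, 63.0), 'long_deg': -21.0}
fence {'c': (0.6171, -0.2943), 'size': (219.4, 47.2), 'long_deg': -8.8}
back {'c': (0.5875, 0.076), 'size': (118.9, 89.1), 'long_deg': 7.2}
cleat {'c': (0.5971, 0.069), 'size': (67.9, 16.6), 'long_deg': 7.4}
handle {'c': (0.7451, -0.1267), 'size': (96.2, 22.4), 'long_deg': 81.1}
screws {'c': (0.6762, -0.3823), 'size': (50.1, 49.3), 'long_deg': 7.1}Traceback (most recent call last):
  File "<stdin>", line 13, in <module>
  File "h.py", line 12, in blob
    cs,_=cv2.findContours(r,cv2.RETR_EXTERNAL,cv2.CHAIN_APPROX_NONE); c=max(cs,key=cv2.contourArea); return r,c[:,0]
                                                                        ~~~^^^^^^^^^^^^^^^^^^^^^^^^
ValueError: max() iterable argument is empty
```

Run:
```python
from h import *
def cut(h,lo,hi,roi,k=5):
    m=cv2.inRange(h,np.array(lo),np.array(hi)); r=np.zeros_like(m); x0,y0,x1,y1=roi; r[y0:y1,x0:x1]=m[y0:y1,x0:x1]
    r=cv2.morphologyEx(cv2.morphologyEx(r,cv2.MORPH_CLOSE,np.ones((3,3))),cv2.MORPH_OPEN,np.ones((k,k)))
    cs,_=cv2.findContours(r,cv2.RETR_EXTERNAL,cv2.CHAIN_APPROX_NONE); return max(cs,key=cv2.contourArea)[:,0]
h=cv2.cvtColor(cv2.imread("pics/top0.png"),cv2.COLOR_BGR2HSV)
for S in (100,112,122): print(S,"frame",rect("top",cut(h,(5,S,60),(24,255,255),(225,170,309,262)),.022),
 "\n fence",rect("top",cut(h,(5,S-10,60),(30,255,255),(304,160,345,280)),.026),
 "\n back",rect("top",cut(h,(0,S,40),(35,255,255),(125,200,180,265)),.004))
cr=lambda L:np.array([(110+u/2.8,140+v/2.8) for u,v in L])
print("frame corners",plane("top",cr([(400,98),(546,145),(488,332),(335,285)]),.022).round(4).tolist())
print("fence corners",plane("top",cr([(588,83),(637,83),(614,376),(563,372)]),.026).round(4).tolist())
print("back corners",plane("top",cr([(61,207),(153,193),(173,324),(80,340)]),.004).round(4).tolist())
g=cv2.cvtColor(cv2.imread("pics/scene0.png"),cv2.COLOR_BGR2HSV)
print(g[187,152],g[200,140],g[230,290],g[255,300])
```

```text
100 frame {'c': (0.6274, -0.1789), 'size': (154.9, 122.3), 'long_deg': -20.9} 
 fence {'c': (0.6169, -0.2956), 'size': (219.1, 40.6), 'long_deg': -7.7} 
 back {'c': (0.5961, 0.0691), 'size': (102.1, 72.3), 'long_deg': 8.0}
112 frame {'c': (0.6274, -0.1788), 'size': (152.0, 119.6), 'long_deg': -20.3} 
 fence {'c': (0.6166, -0.2957), 'size': (217.8, 39.8), 'long_deg': -7.7} 
 back {'c': (0.5965, 0.0696), 'size': (99.7, 70.2), 'long_deg': 8.0}
122 frame {'c': (0.6276, -0.179), 'size': (151.2, 118.5), 'long_deg': -20.3} 
 fence {'c': (0.6169, -0.296), 'size': (215.0, 38.2), 'long_deg': -7.3} 
 back {'c': (0.5961, 0.0691), 'size': (97.9, 68.0), 'long_deg': 8.0}
frame corners [[0.7163, -0.1511], [0.6776, -0.2596], [0.5401, -0.2114], [0.5775, -0.0995]]
fence corners [[0.7232, -0.2927], [0.7222, -0.3297], [0.5057, -0.3023], [0.5097, -0.265]]
back corners [[0.642, 0.1112], [0.651, 0.0399], [0.5512, 0.0249], [0.5406, 0.096]]
[ 21 109 177] [ 12 140  80] [ 12 152  82] [ 16 127 169]
```

```bash
python3 -m crank '[{"dx":0.016,"dy":-0.027,"dz":-0.004,"twist":2,"grip":1},{"dx":0.032,"dy":-0.054,"dz":-0.008,"twist":4,"grip":1},{"dx":0.048,"dy":-0.081,"dz":-0.012,"twist":6,"grip":1},{"dx":0.064,"dy":-0.108,"dz":-0.016,"twist":8,"grip":1},{"dx":0.08,"dy":-0.136,"dz":-0.02,"twist":10,"grip":1}]'
python3 -m crank '[{"dx":0.016,"dy":-0.027,"dz":-0.004,"twist":2,"grip":1},{"dx":0.032,"dy":-0.054,"dz":-0.008,"twist":4,"grip":1},{"dx":0.048,"dy":-0.081,"dz":-0.012,"twist":6,"grip":1},{"dx":0.064,"dy":-0.108,"dz":-0.016,"twist":8,"grip":1},{"dx":0.08,"dy":-0.136,"dz":-0.02,"twist":10,"grip":1}]'
python3 -m crank '[{"dx":0.016,"dy":-0.027,"dz":-0.004,"twist":2,"grip":1},{"dx":0.032,"dy":-0.054,"dz":-0.008,"twist":4,"grip":1},{"dx":0.048,"dy":-0.081,"dz":-0.012,"twist":6,"grip":1},{"dx":0.064,"dy":-0.108,"dz":-0.016,"twist":8,"grip":1},{"dx":0.08,"dy":-0.136,"dz":-0.02,"twist":10,"grip":1}]'
```

```text
t: 0.52
eef_pos: [0.3591, 0.4773, 0.2059]
ee_rot: [3.141, 0.0, -0.249]
force: [0.8, 0.0, 0.5]
width: 0.0877
gripper_force: 0.0
t: 0.93
eef_pos: [0.4392, 0.3413, 0.1862]
ee_rot: [3.141, 0.0, -0.075]
force: [0.3, 0.6, -0.4]
width: 0.0881
gripper_force: 0.0
t: 1.35
eef_pos: [0.5192, 0.2053, 0.1662]
ee_rot: [3.142, 0.0, 0.1]
force: [1.3, 1.3, 0.4]
width: 0.0879
gripper_force: 0.0
```

```bash
python3 -m crank '[{"dx":0.016,"dy":-0.027,"dz":-0.014,"twist":1,"grip":1},{"dx":0.032,"dy":-0.054,"dz":-0.03,"twist":2,"grip":1},{"dx":0.048,"dy":-0.081,"dz":-0.045,"twist":2,"grip":1},{"dx":0.064,"dy":-0.108,"dz":-0.06,"twist":2,"grip":1},{"dx":0.077,"dy":-0.136,"dz":-0.08,"twist":2,"grip":1}]'
python3 -m crank '[{"dz":-0.015,"grip":1},{"dz":-0.025,"grip":1},{"dz":-0.035,"grip":1},{"dz":-0.035,"grip":1},{"dz":-0.035,"grip":1}]'
python3 - <<'E'
from h import *
im=arm.grab_frame("scene")[:,:,::-1]; cv2.imwrite("pics/s1.png",cv2.resize(im[90:290,60:330],None,fx=2.8,fy=2.8))
E
```

```text
t: 1.77
eef_pos: [0.5972, 0.0695, 0.0864]
ee_rot: [-3.141, -0.001, 0.133]
force: [1.4, 0.2, -0.0]
width: 0.0876
gripper_force: 0.0invalid input at $[0]: expected keys dx, dy, dz, twist, grip
```

View pics/s1.png

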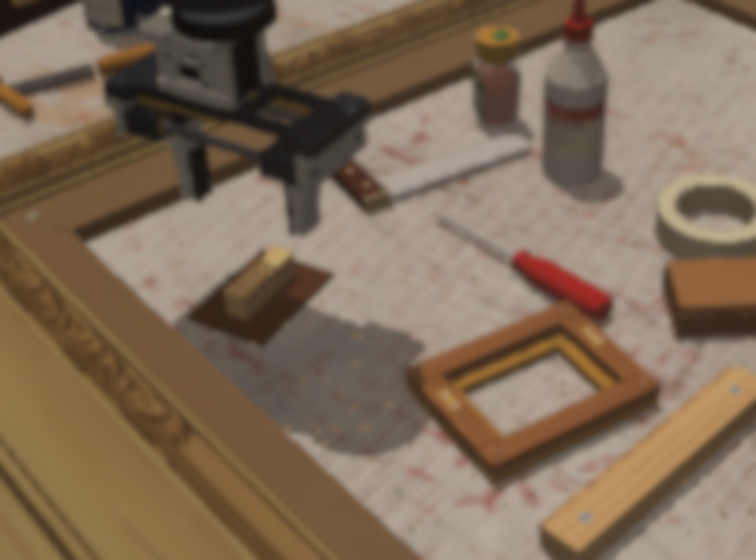

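The gripper hovers over the cleat (fingertips at (195,190) and (300,225) in the crop, cleat at (258,285)). Descending with all keys.

```bash
python3 -m crank '[{"dx":0,"dy":0,"dz":-0.02,"twist":0,"grip":1},{"dx":0,"dy":0,"dz":-0.04,"twist":0,"grip":1},{"dx":0,"dy":0,"dz":-0.06,"twist":0,"grip":1},{"dx":0,"dy":0,"dz":-0.075,"twist":0,"grip":1},{"dx":0,"dy":0,"dz":-0.08,"twist":0,"grip":1}]' 30
python3 -m crank '[{"dx":0,"dy":0,"dz":0,"twist":0,"grip":0},{"dx":0,"dy":0,"dz":0,"twist":0,"grip":-1},{"dx":0,"dy":0,"dz":0,"twist":0,"grip":-1},{"dx":0,"dy":0,"dz":0,"twist":0,"grip":-1},{"dx":0,"dy":0,"dz":0,"twist":0,"grip":-1}]' 30
```

```text
t: 2.23
eef_pos: [0.594, 0.0699, 0.0038]
ee_rot: [3.141, 0.004, 0.132]
force: [0.3, -0.1, 0.4]
width: 0.0876
gripper_force: 0.0
t: 2.65
eef_pos: [0.5964, 0.071, 0.0076]
ee_rot: [-3.141, -0.002, 0.133]
force: [0.3, -0.2, -0.2]
width: 0.0596
gripper_force: 0.0
```

```bash
for i in 1 2; do python3 -m crank '[{"dx":0,"dy":0,"dz":0,"twist":0,"grip":-1},{"dx":0,"dy":0,"dz":0,"twist":0,"grip":-1},{"dx":0,"dy":0,"dz":0,"twist":0,"grip":-1},{"dx":0,"dy":0,"dz":0,"twist":0,"grip":-1},{"dx":0,"dy":0,"dz":0,"twist":0,"grip":-1}]' 30; done
```

```text
t: 3.07
eef_pos: [0.5958, 0.0707, 0.0066]
ee_rot: [3.142, 0.0, 0.133]
force: [0.3, 0.4, 0.4]
width: 0.0265
gripper_force: 0.0
t: 3.48
eef_pos: [0.5958, 0.0707, 0.0066]
ee_rot: [3.142, 0.0, 0.133]
force: [-0.0, -0.1, 1.4]
width: 0.02
gripper_force: 30.0
```

```bash
python3 -m crank '[{"dx":0,"dy":0,"dz":0,"twist":0,"grip":-1},{"dx":0,"dy":0,"dz":0.01,"twist":0,"grip":-1},{"dx":0,"dy":0,"dz":0.025,"twist":0,"grip":-1},{"dx":0,"dy":0,"dz":0.045,"twist":0,"grip":-1},{"dx":0,"dy":0,"dz":0.06,"twist":0,"grip":-1}]' 50
python3 -m crank '[{"dx":0.003,"dy":-0.025,"dz":0,"twist":-3,"grip":-1},{"dx":0.006,"dy":-0.05,"dz":0,"twist":-6,"grip":-1},{"dx":0.01,"dy":-0.075,"dz":0,"twist":-9,"grip":-1},{"dx":0.013,"dy":-0.1,"dz":0,"twist":-12,"grip":-1},{"dx":0.016,"dy":-0.125,"dz":0,"twist":-14,"grip":-1}]'
python3 -m crank '[{"dx":0.003,"dy":-0.025,"dz":0,"twist":-3,"grip":-1},{"dx":0.006,"dy":-0.05,"dz":0,"twist":-6,"grip":-1},{"dx":0.01,"dy":-0.075,"dz":0,"twist":-9,"grip":-1},{"dx":0.013,"dy":-0.1,"dz":0,"twist":-12,"grip":-1},{"dx":0.016,"dy":-0.125,"dz":0,"twist":-14,"grip":-1}]'
python3 -m crank '[{"dx":0,"dy":0,"dz":-0.01,"twist":0,"grip":-1},{"dx":0,"dy":0,"dz":-0.02,"twist":0,"grip":-1},{"dx":0,"dy":0,"dz":-0.02,"twist":0,"grip":-1},{"dx":0,"dy":0,"dz":-0.02,"twist":0,"grip":-1},{"dx":0,"dy":0,"dz":-0.02,"twist":0,"grip":-1}]'
python3 - <<'E'
from h import *
s=arm.get_state(); print(s["eef_pos"],np.degrees(s["ee_rot"]))
im=arm.grab_frame("scene")[:,:,::-1]; cv2.imwrite("pics/s2f.png",im); cv2.imwrite("pics/s2.png",cv2.resize(im[150:290,180:350],None,fx=4,fy=4,interpolation=cv2.INTER_CUBIC))
E
```

```text
t: 3.9
eef_pos: [0.596, 0.0708, 0.0683]
ee_rot: [3.142, -0.001, 0.133]
force: [0.3, 0.0, 0.3]
width: 0.0197
gripper_force: 50.0
t: 4.32
eef_pos: [0.6119, -0.0553, 0.0674]
ee_rot: [-3.141, -0.001, -0.114]
force: [0.6, 0.0, -0.7]
width: 0.0195
gripper_force: 50.0
t: 4.73
eef_pos: [0.6279, -0.1805, 0.0672]
ee_rot: [-3.141, -0.0, -0.359]
force: [0.2, 0.8, -0.8]
width: 0.0197
gripper_force: 50.0
t: 5.15
eef_pos: [0.6279, -0.1784, 0.0467]
ee_rot: [3.141, 0.0, -0.354]
force: [-0.4, -0.1, -0.3]
width: 0.0196
gripper_force: 50.0
[ 0.6278924  -0.17840283  0.04672941] [ 1.79990155e+02  1.13127734e-02 -2.03061448e+01]
```

View pics/s2.png

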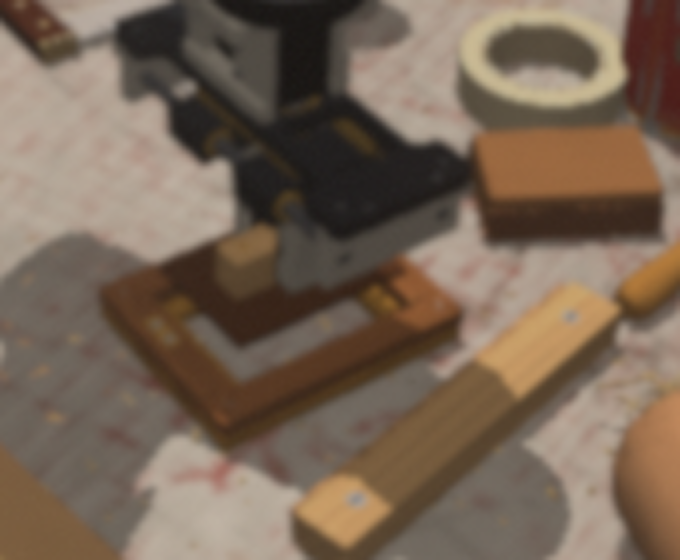

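The back hangs over the frame: its near lower corner is at crop (242,345); frame top corners are near (225,427), left (101,293) and right (461,312). Checking with the scene camera.

Run:
```python
from h import *
cr=lambda L:np.array([(180+u/4,150+v/4) for u,v in L])
a=np.radians(-20.5); R=np.array([[np.cos(a),-np.sin(a)],[np.sin(a),np.cos(a)]])
p=plane("scene",cr([(242,345)]),.0401)[0]
f=plane("scene",cr([(225,427),(101,293),(461,312)]),.022)
print("panel corner",p,"-> centre",p-R@[-.052,-.037])
print("frame corners",f); 
for q,l in zip(f,[(-.075,-.06),(-.075,.06),(.075,-.06)]): print("centre",q-R@np.array(l))
print("diag centre",f[1:].mean(0), "yaw",np.degrees(np.arctan2(*(f[2]-f[0])[::-1])))
```

```text
panel corner [ 0.5711083  -0.19476326] -> centre [ 0.63277293 -0.17831718]
frame corners [[ 0.53567221 -0.21033347]
 [ 0.57515783 -0.1019664 ]
 [ 0.67278694 -0.26090951]]
centre [ 0.62693507 -0.18039869]
centre [ 0.6243958  -0.18443228]
centre [ 0.62354897 -0.17844363]
diag centre [ 0.62397239 -0.18143795] yaw -20.24696306045632
```

Run:
```python
from h import *
im=arm.grab_frame("top")[:,:,::-1]; cv2.imwrite("pics/t3f.png",im)
a=cv2.resize(im[165:265,220:320],None,fx=5,fy=5,interpolation=cv2.INTER_CUBIC)
cv2.imwrite("pics/t3.png",cv2.convertScaleAbs(a,alpha=1.6))
```

```text
(no output)
```

View pics/t3.png

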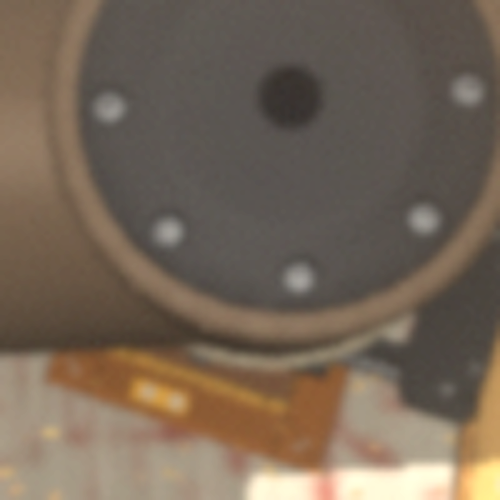

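The top view is mostly hidden by the wrist, so I'll zoom into the scene picture with more contrast.

Run:
```python
from h import *
im=cv2.imread("pics/s2f.png")
a=cv2.resize(im[200:265,200:300],None,fx=8,fy=8,interpolation=cv2.INTER_CUBIC)
cv2.imwrite("pics/s3.png",cv2.convertScaleAbs(a,alpha=2.0))
```

```text
(no output)
```

View pics/s3.png

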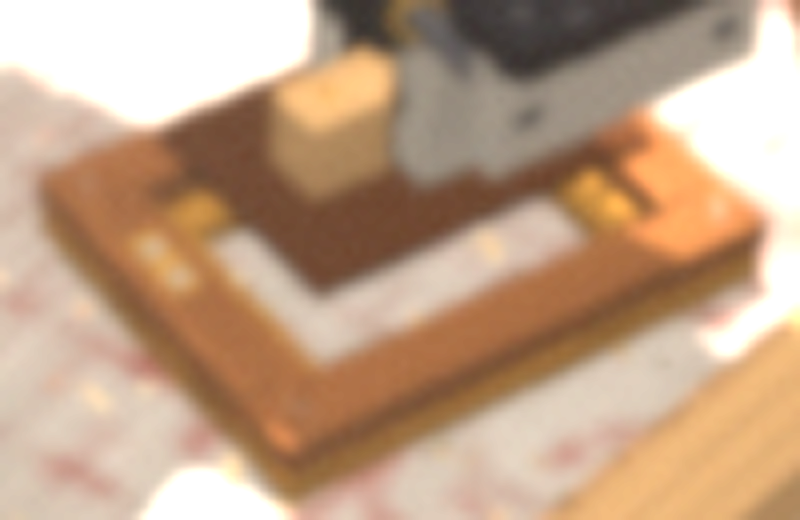

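The zoom shows the back's near lower corner at (318,292), cleat end top corners at (270,88) and (318,130), and frame top corners at (42,185), (293,455) and (760,225). The rebate's near inner top corner is at (316,362).

Run:
```python
from h import *
a=np.radians(-20.4); R=np.array([[np.cos(a),-np.sin(a)],[np.sin(a),np.cos(a)]])
for n,u,v,z,l in [("panel",318,292,.0401,(-52,-37)),("panelL",163,143,.0441,(-52,37)),("cleat",270,88,.0681,(-35,10)),("cleat",318,130,.0681,(-35,-10)),("cleatbot",316,198,.0441,(-35,-10)),
 ("frame",42,185,.022,(-75,60)),("frame",293,455,.022,(-75,-60)),("frame",760,225,.022,(75,-60)),("rebate",316,362,.022,(-55,-40))]:
    p=plane("scene",[(200+(u+.5)/8-.5,200+(v+.5)/8-.5)],z)[0]; print(n,(p-R@(np.array(l)/1000)).round(4))
```

```text
panel [ 0.6318 -0.176 ]
panelL [ 0.6238 -0.1839]
cleat [ 0.628  -0.1786]
cleat [ 0.6292 -0.1788]
cleatbot [ 0.6303 -0.1776]
frame [ 0.6254 -0.1825]
frame [ 0.6275 -0.1797]
frame [ 0.6234 -0.1769]
rebate [ 0.6306 -0.1774]
```

```bash
python3 -m crank '[{"dx":-0.001,"dy":0,"dz":-0.005,"twist":0,"grip":-1},{"dx":-0.001,"dy":0,"dz":-0.011,"twist":0,"grip":-1},{"dx":-0.001,"dy":0,"dz":-0.016,"twist":0,"grip":-1},{"dx":-0.001,"dy":0,"dz":-0.019,"twist":0,"grip":-1},{"dx":-0.001,"dy":0,"dz":-0.021,"twist":0,"grip":-1}]'
python3 -m crank '[{"dx":0,"dy":0,"dz":-0.001,"twist":0,"grip":-1},{"dx":0,"dy":0,"dz":-0.002,"twist":0,"grip":-1},{"dx":0,"dy":0,"dz":-0.003,"twist":0,"grip":-1},{"dx":0,"dy":0,"dz":-0.004,"twist":0,"grip":-1},{"dx":0,"dy":0,"dz":-0.004,"twist":0,"grip":-1}]'
```

```text
t: 5.67
eef_pos: [0.6263, -0.1793, 0.0246]
ee_rot: [3.141, 0.001, -0.356]
force: [-1.0, 1.6, -0.6]
width: 0.0196
gripper_force: 50.0
t: 6.08
eef_pos: [0.6268, -0.1793, 0.0215]
ee_rot: [-3.142, 0.0, -0.356]
force: [-0.0, -0.0, -1.3]
width: 0.0198
gripper_force: 50.0
```

```bash
python3 -m crank '[{"dx":0,"dy":0,"dz":-0.001,"twist":0,"grip":-1},{"dx":0,"dy":0,"dz":-0.002,"twist":0,"grip":-1},{"dx":0,"dy":0,"dz":-0.003,"twist":0,"grip":-1},{"dx":0,"dy":0,"dz":-0.004,"twist":0,"grip":-1},{"dx":0,"dy":0,"dz":-0.004,"twist":0,"grip":-1}]'
python3 -m crank '[{"dx":0,"dy":0,"dz":-0.0005,"twist":0,"grip":-1},{"dx":0,"dy":0,"dz":-0.001,"twist":0,"grip":-1},{"dx":0,"dy":0,"dz":-0.001,"twist":0,"grip":-1},{"dx":0,"dy":0,"dz":-0.001,"twist":0,"grip":-1},{"dx":0,"dy":0,"dz":-0.001,"twist":0,"grip":-1}]'
```

```text
t: 6.5
eef_pos: [0.6267, -0.1793, 0.0173]
ee_rot: [3.142, 0.0, -0.356]
force: [0.3, 0.7, -0.9]
width: 0.0196
gripper_force: 50.0
t: 6.92
eef_pos: [0.6269, -0.1793, 0.0166]
ee_rot: [-3.142, -0.0, -0.356]
force: [-0.1, -0.3, -1.6]
width: 0.0196
gripper_force: 50.0
```

```bash
for i in 1 2; do python3 -m crank '[{"dx":0,"dy":0,"dz":-0.0005,"twist":0,"grip":-1},{"dx":0,"dy":0,"dz":-0.001,"twist":0,"grip":-1},{"dx":0,"dy":0,"dz":-0.001,"twist":0,"grip":-1},{"dx":0,"dy":0,"dz":-0.001,"twist":0,"grip":-1},{"dx":0,"dy":0,"dz":-0.001,"twist":0,"grip":-1}]'; done
```

```text
t: 7.33
eef_pos: [0.6269, -0.1793, 0.0166]
ee_rot: [3.142, -0.001, -0.356]
force: [-3.0, 1.4, 7.1]
width: 0.0196
gripper_force: 50.0
t: 7.75
eef_pos: [0.6269, -0.1793, 0.0165]
ee_rot: [3.142, -0.001, -0.355]
force: [-6.1, 3.0, 13.4]
width: 0.0195
gripper_force: 50.0
```

Seated at the expected height (TCP 16.6 mm) with about 13 N. I'll hold, ease to about 6 N, then turn +13° while moving a little towards the fence.

```bash
python3 -m crank '[{"dx":0,"dy":0,"dz":0,"twist":0,"grip":-1},{"dx":0,"dy":0,"dz":0,"twist":0,"grip":-1},{"dx":0,"dy":0,"dz":0,"twist":0,"grip":-1},{"dx":0,"dy":0,"dz":0.0005,"twist":0,"grip":-1},{"dx":0,"dy":0,"dz":0.001,"twist":0,"grip":-1}]'
python3 -m crank '[{"dx":0,"dy":-0.001,"dz":0,"twist":2,"grip":-1},{"dx":0,"dy":-0.002,"dz":0,"twist":4,"grip":-1},{"dx":0,"dy":-0.004,"dz":0,"twist":6,"grip":-1},{"dx":0,"dy":-0.006,"dz":0,"twist":8,"grip":-1},{"dx":0,"dy":-0.008,"dz":0,"twist":10,"grip":-1}]'
python3 -m crank '[{"dx":0,"dy":-0.002,"dz":0,"twist":1,"grip":-1},{"dx":0,"dy":-0.004,"dz":0,"twist":2,"grip":-1},{"dx":0,"dy":-0.006,"dz":0,"twist":3,"grip":-1},{"dx":0,"dy":-0.008,"dz":0,"twist":3,"grip":-1},{"dx":0,"dy":-0.01,"dz":0,"twist":3,"grip":-1}]'
```

```text
t: 8.17
eef_pos: [0.6269, -0.1793, 0.0166]
ee_rot: [-3.142, -0.001, -0.356]
force: [-1.3, 0.5, 2.1]
width: 0.0199
gripper_force: 50.0
t: 8.58
eef_pos: [0.6279, -0.1868, 0.0165]
ee_rot: [-3.141, -0.002, -0.18]
force: [-0.2, 4.7, 5.9]
width: 0.0196
gripper_force: 50.0
t: 9.0
eef_pos: [0.6282, -0.1964, 0.0166]
ee_rot: [-3.141, -0.003, -0.129]
force: [1.0, 5.9, 6.1]
width: 0.0198
gripper_force: 50.0
```

```bash
python3 -m crank '[{"dx":0,"dy":-0.003,"dz":0,"twist":0,"grip":-1},{"dx":-0.001,"dy":-0.006,"dz":0,"twist":0,"grip":-1},{"dx":-0.001,"dy":-0.009,"dz":0,"twist":0,"grip":-1},{"dx":-0.002,"dy":-0.012,"dz":0,"twist":0,"grip":-1},{"dx":-0.002,"dy":-0.015,"dz":0,"twist":0,"grip":-1}]'
python3 - <<'E'
from h import *
im=arm.grab_frame("scene")[:,:,::-1]; cv2.imwrite("pics/s4f.png",im)
a=cv2.resize(im[190:295,200:345],None,fx=5.5,fy=5.5,interpolation=cv2.INTER_CUBIC)
cv2.imwrite("pics/s4.png",cv2.convertScaleAbs(a,alpha=1.6))
E
```

```text
t: 9.42
eef_pos: [0.6262, -0.2114, 0.0166]
ee_rot: [-3.141, -0.003, -0.128]
force: [-0.0, 7.1, 6.6]
width: 0.0197
gripper_force: 50.0
```

View pics/s4.png

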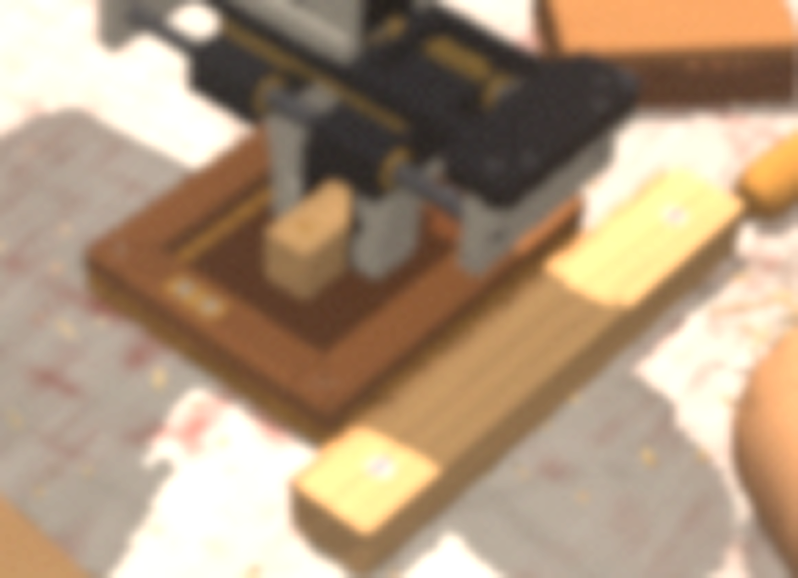

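The back sits inside the rebate, bearing on its fence-side wall, and the frame is nearly parallel to the fence, about 10 mm from it (frame edge (325,412)–(580,210), fence edge (295,485)–(665,170)). Sliding friction is about 7 N.

```bash
python3 -m crank '[{"dx":0,"dy":-0.001,"dz":0,"twist":0,"grip":-1},{"dx":0,"dy":-0.003,"dz":0,"twist":0,"grip":-1},{"dx":-0.001,"dy":-0.004,"dz":0,"twist":0,"grip":-1},{"dx":-0.001,"dy":-0.005,"dz":0,"twist":0,"grip":-1},{"dx":-0.001,"dy":-0.006,"dz":0,"twist":0,"grip":-1}]'
python3 -m crank '[{"dx":0,"dy":-0.0005,"dz":0,"twist":0,"grip":-1},{"dx":0,"dy":-0.001,"dz":0,"twist":0,"grip":-1},{"dx":0,"dy":-0.0015,"dz":0,"twist":0,"grip":-1},{"dx":0,"dy":-0.002,"dz":0,"twist":0,"grip":-1},{"dx":0,"dy":-0.0025,"dz":0,"twist":0,"grip":-1}]'
```

```text
t: 9.88
eef_pos: [0.6253, -0.2174, 0.0166]
ee_rot: [-3.141, -0.003, -0.128]
force: [0.6, 7.0, 5.5]
width: 0.0197
gripper_force: 50.0
t: 10.3
eef_pos: [0.6252, -0.2198, 0.0166]
ee_rot: [-3.141, -0.002, -0.128]
force: [-0.5, 6.6, 6.5]
width: 0.0196
gripper_force: 50.0
```

```bash
for i in 1 2; do python3 -m crank '[{"dx":0,"dy":-0.0003,"dz":0,"twist":0,"grip":-1},{"dx":0,"dy":-0.0006,"dz":0,"twist":0,"grip":-1},{"dx":0,"dy":-0.0009,"dz":0,"twist":0,"grip":-1},{"dx":0,"dy":-0.0012,"dz":0,"twist":0,"grip":-1},{"dx":0,"dy":-0.0015,"dz":0,"twist":0,"grip":-1}]'; done
```

```text
t: 10.72
eef_pos: [0.6251, -0.2212, 0.0166]
ee_rot: [-3.141, -0.002, -0.128]
force: [-0.4, 9.1, 6.5]
width: 0.0196
gripper_force: 50.0
t: 11.13
eef_pos: [0.6254, -0.2217, 0.0166]
ee_rot: [-3.14, -0.003, -0.129]
force: [0.6, 14.1, 7.4]
width: 0.0195
gripper_force: 50.0
```

```bash
python3 -m crank '[{"dx":0,"dy":-0.0003,"dz":0,"twist":0,"grip":-1},{"dx":0,"dy":-0.0005,"dz":0,"twist":0,"grip":-1},{"dx":0,"dy":-0.0005,"dz":0,"twist":0,"grip":-1},{"dx":0,"dy":-0.0005,"dz":0,"twist":0,"grip":-1},{"dx":0,"dy":-0.0005,"dz":0,"twist":0,"grip":-1}]'
python3 - <<'E'
from h import *
s=arm.get_state(); print(s["force"],s["moment"],np.degrees(s["ee_rot"]))
im=arm.grab_frame("scene")[:,:,::-1]; cv2.imwrite("pics/s5f.png",im)
a=cv2.resize(im[190:290,205:345],None,fx=5.7,fy=5.7,interpolation=cv2.INTER_CUBIC)
cv2.imwrite("pics/s5.png",cv2.convertScaleAbs(a,alpha=1.6))
cv2.imwrite("pics/t5f.png",arm.grab_frame("top")[:,:,::-1])
E
```

```text
t: 11.55
eef_pos: [0.6254, -0.2218, 0.0166]
ee_rot: [-3.139, -0.003, -0.129]
force: [-0.4, 14.5, 7.6]
width: 0.0195
gripper_force: 50.0
[-0.44716923 14.51004712  7.61705373] [ 5.21565259  0.01479823 -0.28244427] [-1.79864765e+02 -1.56022555e-01 -7.38119105e+00]
```

View pics/s5.png

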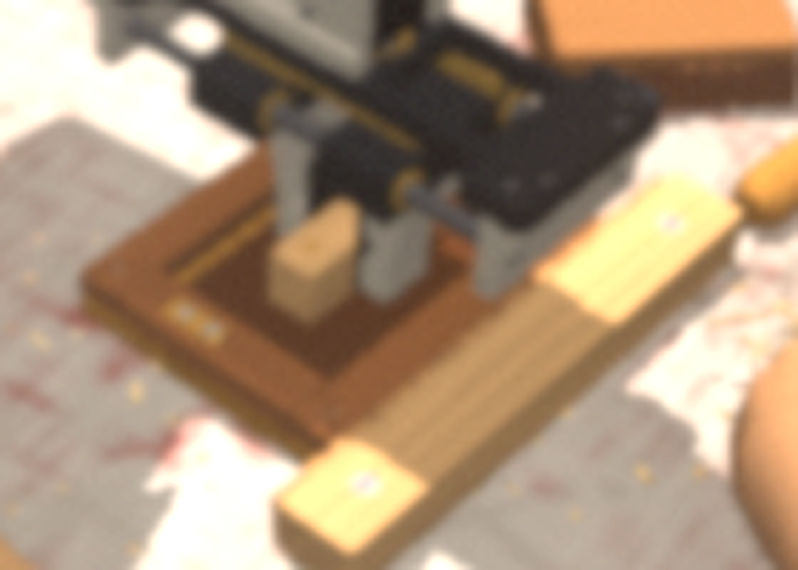

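Frame and cork meet along the whole visible length ((330,430) to (560,250) in the crop). I'll test squareness by a small twist each way and watch the moment.

```bash
M='from station import arm;import numpy as np;s=arm.get_state();print(s["force"].round(1),s["moment"].round(2),np.degrees(s["ee_rot"][2]).round(2),s["eef_pos"].round(4))'
python3 -m crank '[{"dx":0,"dy":0,"dz":0,"twist":0.5,"grip":-1},{"dx":0,"dy":0,"dz":0,"twist":1,"grip":-1},{"dx":0,"dy":0,"dz":0,"twist":1.5,"grip":-1},{"dx":0,"dy":0,"dz":0,"twist":1.5,"grip":-1},{"dx":0,"dy":0,"dz":0,"twist":1.5,"grip":-1}]' >/dev/null; python3 -c "$M"
python3 -m crank '[{"dx":0,"dy":0,"dz":0,"twist":-1,"grip":-1},{"dx":0,"dy":0,"dz":0,"twist":-2,"grip":-1},{"dx":0,"dy":0,"dz":0,"twist":-3,"grip":-1},{"dx":0,"dy":0,"dz":0,"twist":-3,"grip":-1},{"dx":0,"dy":0,"dz":0,"twist":-3,"grip":-1}]' >/dev/null; python3 -c "$M"
python3 -m crank '[{"dx":0,"dy":0,"dz":0,"twist":0.5,"grip":-1},{"dx":0,"dy":0,"dz":0,"twist":1,"grip":-1},{"dx":0,"dy":0,"dz":0,"twist":1.5,"grip":-1},{"dx":0,"dy":0,"dz":0,"twist":1.5,"grip":-1},{"dx":0,"dy":0,"dz":0,"twist":1.5,"grip":-1}]' >/dev/null; python3 -c "$M"
```

```text
[-0.  16.6  8.9] [ 5.87  0.24 -1.03] -5.96 [ 0.6251 -0.2215  0.0166]
[ 0.9 14.   6.3] [ 5.2  -0.09  0.65] -8.76 [ 0.6256 -0.2217  0.0166]
[ 0.5 14.2  8.1] [ 5.14  0.02 -0.36] -7.38 [ 0.6254 -0.2218  0.0166]
```

```bash
python3 -m crank '[{"dx":0,"dy":-0.0002,"dz":0,"twist":-0.4,"grip":-1},{"dx":0,"dy":-0.0003,"dz":0,"twist":-0.4,"grip":-1},{"dx":0,"dy":-0.0003,"dz":0,"twist":-0.4,"grip":-1},{"dx":0,"dy":-0.0003,"dz":0,"twist":-0.4,"grip":-1},{"dx":0,"dy":-0.0003,"dz":0,"twist":-0.4,"grip":-1}]'
python3 - <<'E'
from h import *
im=arm.grab_frame("scene")[:,:,::-1]; cv2.imwrite("pics/s6f.png",im); g=cv2.GaussianBlur(cv2.cvtColor(im,cv2.COLOR_BGR2GRAY),(3,3),0).astype(np.float32)
def edge(name,a,b,z,w=4):
    a,b=[np.array([205+(u+.5)/5.7-.5,190+(v+.5)/5.7-.5]) for u,v in(a,b)]
    t=(b-a)/np.linalg.norm(b-a); n=np.array([-t[1],t[0]]); k=np.arange(-w,w+.01,.25); P=[]
    for s in np.linspace(.08,.92,40):
        q=(a+s*(b-a)+k[:,None]*n).astype(np.float32); v=cv2.remap(g,q[:,0],q[:,1],cv2.INTER_LINEAR).ravel()
        P.append(q[np.argmax(abs(np.gradient(v)))])
    W=(plane("scene",P,z)*1000).astype(np.float32); vx,vy,x,y=cv2.fitLine(W,cv2.DIST_HUBER,0,.01,.01).ravel()
    r=abs((W-[x,y])@[-vy,vx]); print(name,"yaw",round(float(np.degrees(np.arctan(vy/vx))),2),"at",x,y,"rms",np.median(r))
edge("frame left long",(85,278),(270,148),.022)
edge("frame/fence seam",(345,437),(470,335),.026,2.5)
edge("fence right long",(350,557),(735,222),.026)
edge("frame short -x",(85,278),(300,415),.022)
s=arm.get_state(); print(s["t"],s["force"],s["moment"],abs(s["qd"]).max())
E
```

```text
t: 13.32
eef_pos: [0.6254, -0.2218, 0.0166]
ee_rot: [-3.139, -0.003, -0.135]
force: [-0.1, 16.3, 8.7]
width: 0.0198
gripper_force: 50.0
frame left long yaw -8.05 at 606.6248 -155.83199 rms 0.49067223
frame/fence seam yaw -7.86 at 575.82306 -275.58478 rms 0.59706473
fence right long yaw -7.59 at 605.6478 -312.9212 rms 0.4081006
frame short -x yaw 81.55 at 551.4415 -208.1356 rms 1.0340556
13.3667 [ 0.12417458 14.83968651  7.76943806] [5.70826526 0.05048797 0.01468017] 0.001882749940375501
```

```bash
python3 -c 'from station import arm;print(arm.job_done())'
```

```text
the job is handed in; nothing more can be done
None
```

The job is handed in, result not reported back: the back was pressed onto the ledge with about 13 N. The frame is square to the cork to about 0.5° by camera. The arm still holds the cleat, pushing with about 15 N at the wrist, so an estimated 8–15 N on the fence after friction.

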